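# Refit the air-filter cover of the tube incubator

### The arm

A 7-joint arm with a two-finger parallel gripper is mounted at the origin on the work surface. World frame = base frame: x ahead of the robot, y to its left, z up, the work surface at z = 0. Lengths are in m, angles in rad, forces in N, time in s.
With the tool pointing down it reaches from about 0.35 to 0.9 m from the base axis. Payload 8.1 kg.
Tool frame: the origin (TCP) lies between the finger pads; the fingertips stand ahead of it and the grasp point (between the pads) is the TCP (arm.nose_length is the z of the fingertips in the tool frame, in m); z points along the fingers, y is the line along which they close (so a half turn about z gives the same grasp; the last joint's range is limited). The gripper opens to 92 mm and grips with 3 to 60 N. Pads are 19 mm wide; open, the fingers measure 130 mm over their backs; the gripper's body (75 mm by 190 mm) begins 47 mm behind the grasp point.
Start: joints at [-1.227, 0.434, 0.025, 1.573, -0.012, 1.134, -0.075], TCP at [0.27, 0.564, 0.218] pointing down, gripper open.
Joint ranges: [-2.62, 2.62], [-0.44, 2.09], [-1.27, 1.32], [0.08, 2.57], [-1.32, 4.46], [0.12, 2], [-2.74, 2.74]. Speed limits (rad/s): [2.22, 2.22, 3.01, 3.01, 3.14, 3.14, 3.14].

### API

Orientations are given as a rotation vector (axis times angle).
In Python, from cell import sensors, optics, arm gives the robot as it stands.
- The arm moves only by the tool arm_command, never from a script. Its argument "deltas" is one flat list of numbers, 7 for each row, row after row: the turn, a rotation vector about the world's x, y, z as a fraction of full scale, then the shift along the world's x, y, z as a fraction of full scale, then the finger opening in mm, from 0 to 91.8. In form: [wx, wy, wz, dx, dy, dz, fingers, wx, wy, wz, dx, dy, dz, fingers, ...]. A call has 1 to 20 rows; each row is the pose to reach, as a shift and turn from the pose commanded when the call began; what a row does not reach only later rows make up. Full scale, the value 1, is 1 m for a shift and 90 degrees for a turn. A row lasts 1/10 s, in which the tool goes at most 50 mm and 8.59 degrees, less where a joint would pass 70% of its speed; a pose out of reach is approached as far as the arm can. A call with a number of a shift or a turn outside -1 to 1 is refused whole. A call with a gripper value outside its range is refused whole. The fingers move at their own pace and stop on an object; "force" is the grip in N (left out, the last holds). Time passes only in rows, so rows that repeat a pose let the fingers close. It gives the time, the measured TCP pose, the force, the opening and the grip force at its end, in the units of the state.
- sensors.observe(): the state, without advancing time (a new reading comes with each control period).
- optics.get_image(name): name is "side" or "top" or "wrist"; returns the picture (480x640x3 uint8, blue, green, red); there is no depth.
- optics.calibration(name): a dict with "camera_matrix" (3x3 intrinsics, pixels), "rvec" (rotation vector, rad) and "tvec" (3), from world to camera coordinates, as OpenCV has them. Camera axes: x right, y down, z forward; pixel columns grow to the right and rows downward; lengths in m; the calibration is good to about 2 mm. A picture is of the moment at which its call begins: read the wrist's pose just before it. calibration takes no time and is no camera call; for the wrist camera it gives the pose at the moment of the call.
- arm.sign_off(): hands the job in; it is judged then, once.
The state is a dict: "clock": time; "joints": joint angles; "dq": joint speeds; "joint_efforts": joint torques, N m; "position": TCP position; "ee_rot": TCP orientation; "force": force on the tool from outside, world axes, zero at the start; "ft_torque": the same for the moment, N m; "width": opening from 0.0 (shut) to 1.0 (fully open); "gripper_force": force on a finger pad.
Only numpy, scipy, OpenCV 4.12 (cv2) and the standard library are available. Lean on these libraries where they do the work, as an engineer would, in place of code of your own. Each camera call takes 0.05 s, during which the arm holds its last target. There are 200 camera calls.

### The job

The air-filter bay on top of the tube incubator stands open. Pick up its louvred cover, hook the cover's lip under the bay's ledge with the cover at a tilt, then swing it down and press it home until the spring catch snaps over its edge and it lies flush. Work by feel and do not force the plastic, leave everything else on the bench where it is, and let go.

Things in the scene. Friction and masses are not known exactly. Their poses are not given: they have to be found in the camera images.
- cover_grip (a point): Centre of the grip rib on the loose filter cover, a flat louvred grey plastic plate (0.14-0.24 kg) that starts rib up on the bench. Cover axes: z out of the louvred face, +y from its lip to its latch edge. Rib: 60 mm long in x, 12 thick in y (grasp across y), 24 tall; this point is 12 mm above the plate's top face. Plate: 100 (x) by 124 (y) by 5 mm, reaching 76 mm to -y and 48 mm to +y of this point.
- lip_tip (a point): Middle of the lip's free end, on its underside; cover axes. It is 89 mm to -y and 22 mm below cover_grip. The lip is a tongue 88 mm wide and 4 thick that stands out 13 mm past the plate's -y edge, stepped down: its top is 1 mm below the plate's underside. A like rib under the plate near the other end lets the cover lie level on the bench.
- latch_edge (a point): Middle of the cover's far (+y) edge, on the plate's top face: 48 mm to +y and 12 mm below cover_grip; cover axes. The spring catch snaps over this edge. The plastic is thin: contact forces between cover and incubator that add up to more than 38 N crack it; careful fitting usually takes under 30 N.
- cover: The same filter cover; origin in the plane of the lip's underside, below the middle of the plate: 14 mm to -y and 22 mm below cover_grip.
- incubator: White tube incubator, fixed, 240 (x) by 330 (y) mm, deck at z 105; origin at the centre of its underside, z up. Capped tubes stand 46 mm above the deck at y over 60. A grey drop-in filter tray stands 5 mm proud of the deck; it holds the bay: x -52.5 to 52.5, y -125 (ledge) to 4.5 (wall with catch). Fitted, the cover's axes match these, cover_grip at x 0, y -45, z 122, plate flush with the tray's top.
- bay (a point): Nominal place of the middle of the ledge's edge, on its top face (incubator x 0, y -125, z 110 mm; incubator axes). The tray with ledge, slot, rails and catch sits on rubber buffers and may lie up to 3 mm off along y and 3.5 mm off in height from nominal, anew each time; this is not measured, so feel for it. Once there it does not move. In it the cover has 2.5 mm of play in x and 1.5 mm in y, either way.
- slot (a point): Nominal middle of the slot's floor under the ledge's edge, 14 mm below bay (same offset as the tray). The floor runs 28 mm to +y from here, past that the bay is 24 mm deep; to -y it runs 10.5 mm under the 4 mm thick ledge to the slot's end wall. With the lip on the floor the cover slides in at tilts of about 8 to 24 degrees, latch edge up; flat it cannot enter. Seat rails, 5 mm below the tray's top, run along both sides from 24 mm past the ledge's edge.
- catch (a joint): Spring catch, 24 mm wide, in the middle of the bay's +y wall, standing 15 mm above the tray plus a 6 mm thumb tab. 0 m when out: its nose then hangs 6 mm over the bay, 1.4 mm above a flush cover. Its sloping front lets the cover's edge, pressed down, push it back 3 to 6 mm (to +y, positive, at most 8 mm) at 5 to 15 N; it springs back over the edge when the cover is down. Noise about 1 mm.
- block_lid: Bystander: flat grey lid of the tube block, 110 by 124 mm, 11 mm thick, round black knob on top (37 mm high in all), no lip. Not the filter cover. Origin under its centre.
- rack_a: Bystander: white wire tube rack with blue-capped tubes, 98 by 120 mm, 98 mm high.
- label_roll: Bystander: white label roll lying flat, 68 mm across, 30 mm high.
- marker: Bystander: marker pen lying flat, 118 mm long, 15 mm high.
There are look-alikes about, which are no part of the job. Leave any purple look-alike of the cover alone.

How it is judged:
By the outcome, as a careful person would: the job done as asked, in the order asked, and still so for the second after the job is handed in, with the robot touching nothing.
It also fails if it takes over 58 s, if anything falls off the work surface, if the arm or the gripper's body presses on something with over 40 N, if the wrist force passes 120 N, or if a joint passes its speed limit or range.

## Working session

There is one attempt and no reset: what is moved stays moved. The work goes in short steps, Python scripts to look and compute and a tool call to move; the robot and the scene stay as the last step left them, time stands still between calls to the robot, and variables do not carry over. Pictures are saved under pics/ and viewed, at most 10 in all, crops included, and the job is handed in when it is done.

Besides the shell and the picture viewer there is one more tool, called after "Emit:" as name(argument=value, ...) on one line, values as JSON. arm_command: Moves the arm, as the interface text tells. Its arguments: {"type":"object","properties":{"deltas":{"type":"array","items":{"type":"number"}},"force":{"type":"number"}},"required":["deltas"]}

```bash
mkdir -p pics; ls; python3 - <<'E'
from cell import sensors, optics, arm
import cv2
s=sensors.observe();print(s, arm.nose_length)
for n in("top","side"):
    im=optics.get_image(n);cv2.imwrite(f"pics/{n}0.png",im);print(n,optics.calibration(n))
E
```

```text
pics
{'clock': 0.0, 'joints': array([-1.22659815,  0.43523839,  0.02498087,  1.57410575, -0.01155888,
        1.13397958, -0.07508959]), 'dq': array([ 0.00128189, -0.00067874,  0.00044765,  0.00034865, -0.00012134,
       -0.0001769 ,  0.00064302]), 'joint_efforts': array([ 6.31127568e-04, -6.67868257e+01,  9.85261425e-01, -3.14448130e+01,
       -6.04612101e-02,  4.31871903e-02,  1.92875245e-04]), 'position': array([0.26989384, 0.56314163, 0.21763216]), 'ee_rot': array([-6.96043489e-01, -3.06334118e+00,  2.47876883e-03]), 'force': array([-0.63098047, -0.59787993, -0.37436933]), 'ft_torque': array([ 0.00283149, -0.03491009,  0.04886101]), 'gripper_force': 0.0, 'width': 0.9990241191393839} 0.019
top {'camera_matrix': array([[450.31979357,   0.        , 319.41971441],
       [  0.        , 450.31979357, 247.13401008],
       [  0.        ,   0.        ,   1.        ]]), 'rvec': array([ 2.15504208, -2.17535827,  0.1153611 ]), 'tvec': array([-0.19957655,  0.56346623,  1.23681071])}
side {'camera_matrix': array([[559.56786698,   0.        , 319.79212878],
       [  0.        , 559.56786698, 241.31660132],
       [  0.        ,   0.        ,   1.        ]]), 'rvec': array([ 2.04341096, -0.89007238,  0.4398541 ]), 'tvec': array([-0.51722806,  0.24843126,  1.06252455])}
```

View pics/top0.png

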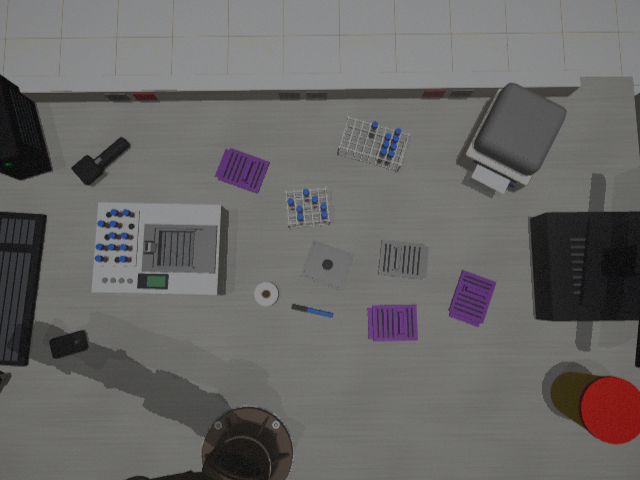

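View pics/side0.png

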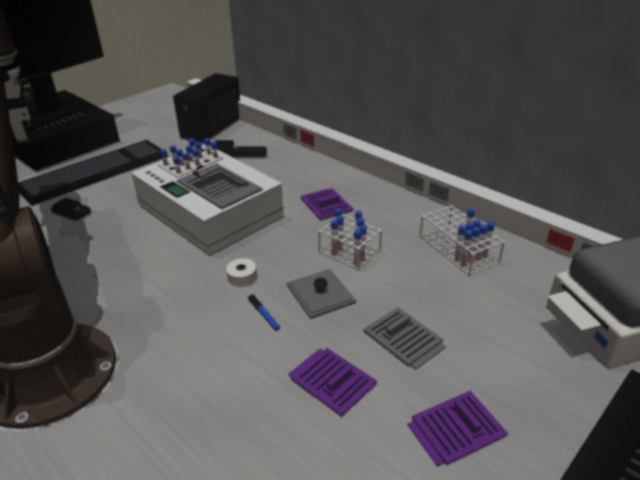

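Top view: the grey louvred plate at (402,259) is the candidate. It could be confused with the grey block lid with a knob at (327,264), or the purple look-alikes at (243,170), (393,323) and (472,298). The incubator is at (160,250), with the bay at (180,248) and the catch at (148,247). I'll check the choice in a close crop.

```bash
cat > h.py <<'E'
import numpy as np, cv2
from cell import sensors, optics, arm
def ray(c,px):
    K=c["camera_matrix"];R=cv2.Rodrigues(np.array(c["rvec"]))[0];t=np.array(c["tvec"]).ravel()
    d=R.T@np.linalg.solve(K,np.array([px[0],px[1],1.]));return -R.T@t,d
def onz(c,px,z):
    o,d=ray(c,px);return o+d*(z-o[2])/d[2]
def proj(c,P):
    return cv2.projectPoints(np.array(P,float).reshape(-1,3),np.array(c["rvec"]),np.array(c["tvec"]),c["camera_matrix"],None)[0].reshape(-1,2)
E
python3 - <<'E'
from h import *
im=cv2.imread("pics/top0.png")
a=cv2.resize(im[230:290,367:437],None,fx=8,fy=8,interpolation=cv2.INTER_CUBIC)[:, :]
b=cv2.resize(im[195:305,85:235],None,fx=5,fy=5,interpolation=cv2.INTER_CUBIC)
cv2.imwrite("pics/c1.png",a);cv2.imwrite("pics/c2.png",b)
c=optics.calibration("top")
for p in[(402,259)]:print(onz(c,p,.02))
print(onz(c,(245,450),0),onz(c,(160,250),.1), proj(c,[[.27,.564,.218]]))
E
```

```text
[ 0.52671701 -0.438011    0.02      ]
[0.00607608 0.00487121 0.        ] [0.55036928 0.21884619 0.1       ] [[ -9.40011763 365.91921017]]
```

View pics/c1.png

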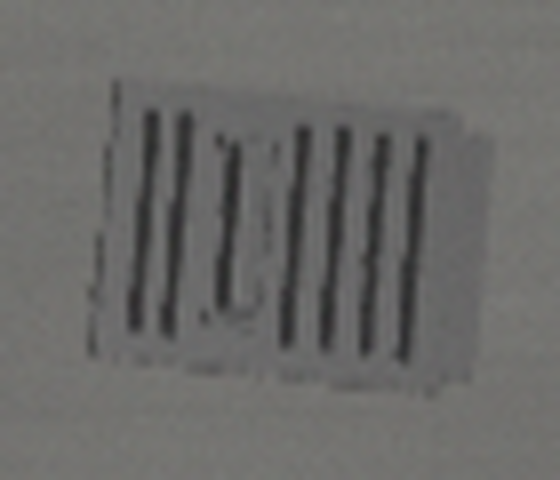

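View pics/c2.png

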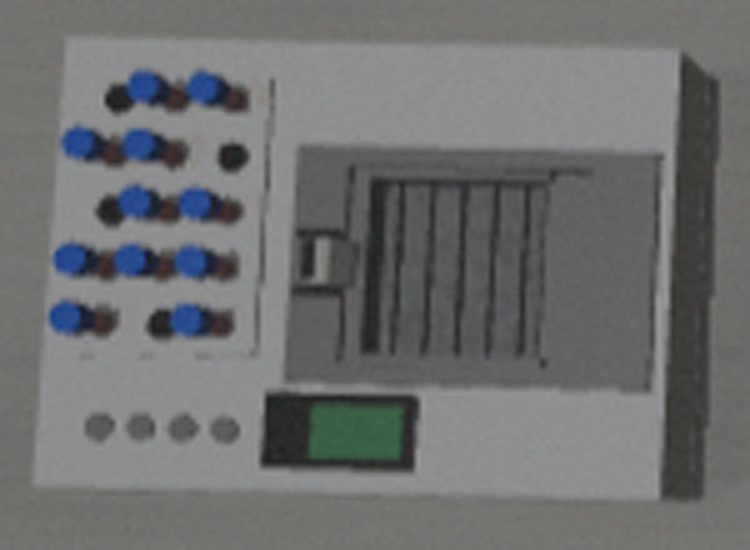

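The crop confirms it: grey louvres, grip rib at top-view px (397,258), and the lip tongue at the right end (428,262). The incubator crop shows the bay, with the catch on its left and the ledge on its right.

```bash
python3 - <<'E'
from h import *
c=optics.calibration("top")
def pts(L,f,o,z):return np.array([onz(c,((u+.5)/f-.5+o[0],(v+.5)/f-.5+o[1]),z)for u,v in L])
def fit(P,Q): # local Q->world P 2D
    qc,pc=Q.mean(0),P.mean(0);a=P-pc;b=Q-qc
    th=np.arctan2((b[:,0]*a[:,1]-b[:,1]*a[:,0]).sum(),(a*b).sum())
    R=np.array([[np.cos(th),-np.sin(th)],[np.sin(th),np.cos(th)]]);t=pc-R@qc
    print("yaw",np.degrees(th),"res mm",np.round((P-(Q@R.T+t))*1e3,1).tolist());return R,t
P=pts([(118,80),(90,355),(440,395),(462,112)],8,(367,230),.010)[:,:2]
Q=np.array([[50,48],[-50,48],[-50,-76],[50,-76]])/1e3
R,t=fit(P,Q);print("grip",t)
g=pts([(238,225)],8,(367,230),.034);print(g)
P=pts([(67,38),(35,487),(660,500),(682,50)],5,(85,195),.105)[:,:2]
Q=np.array([[120,165],[-120,165],[-120,-165],[120,-165]])/1e3
R,t=fit(P,Q);print("inc",t)
# tray corners
P=pts([(298,146),(285,380),(650,390),(662,155)],5,(85,195),.110)[:,:2];print(((P-t)@R)*1e3)
for n,v in dict(grip=[0,-.045],bay=[0,-.125],catch=[0,.0045]).items():print(n,R@v+t)
E
```

```text
yaw -6.592570169936699 res mm [[-0.7, -0.4], [0.4, 0.4], [-0.7, -0.1], [0.9, 0.1]]
grip [ 0.52935713 -0.42377911]
[[ 0.52942812 -0.4196582   0.034     ]]
yaw -1.7109826019992935 res mm [[-0.3, -0.1], [0.3, -1.0], [0.3, 1.0], [-0.2, 0.1]]
inc [0.55561191 0.22572129]
[[  62.94724084   35.40223707]
 [ -61.21852103   34.4633096 ]
 [ -62.53530399 -157.28398312]
 [  62.04019275 -157.96021729]]
grip [0.55426831 0.18074135]
bay [0.55187968 0.10077702]
catch [0.55574627 0.23021928]
```

Emit:
arm_command(deltas=[0,0,-0.9,0.13,-0.5,0.03,50,0,0,-0.9,0.13,-0.5,0.03,50,0,0,-0.9,0.13,-0.5,0.03,50,0,0,-0.9,0.13,-0.5,0.03,50,0,0,-0.9,0.13,-0.5,0.03,50,0,0,-0.9,0.13,-0.5,0.03,50,0,0,-0.9,0.13,-0.5,0.03,50,0,0,-0.9,0.13,-0.5,0.03,50,0,0,-0.9,0.13,-0.5,0.03,50,0,0,-0.9,0.13,-0.5,0.03,50,0,0,-0.9,0.13,-0.5,0.03,50,0,0,-0.9,0.13,-0.5,0.03,50,0,0,-0.9,0.13,-0.5,0.03,50])

```text
clock: 1.4
position: [0.3998, 0.064, 0.2483]
ee_rot: [-2.519, -1.877, 0.0]
force: [-0.2, 0.7, 0.7]
width: 0.547
gripper_force: 0.0
```

Emit:
arm_command(deltas=[0,0,-0.889,0.13,-0.486,-0.05,50,0,0,-0.889,0.13,-0.486,-0.05,50,0,0,-0.889,0.13,-0.486,-0.05,50,0,0,-0.889,0.13,-0.486,-0.05,50,0,0,-0.889,0.13,-0.486,-0.05,50,0,0,-0.889,0.13,-0.486,-0.05,50,0,0,-0.889,0.13,-0.486,-0.05,50,0,0,-0.889,0.13,-0.486,-0.05,50,0,0,-0.889,0.13,-0.486,-0.05,50,0,0,-0.889,0.13,-0.486,-0.05,50,0,0,-0.889,0.13,-0.486,-0.05,50,0,0,-0.889,0.13,-0.486,-0.05,50,0,0,-0.889,0.13,-0.486,-0.05,50])

```text
clock: 2.7
position: [0.531, -0.42, 0.1977]
ee_rot: [-3.135, 0.177, 0.001]
force: [0.7, 0.6, 0.0]
width: 0.544
gripper_force: 0.0
```

```bash
python3 - <<'E'
from h import *
s=sensors.observe();print(s["position"],s["ee_rot"],s["joints"].round(2))
im=optics.get_image("wrist");c=optics.calibration("wrist");cv2.imwrite("pics/w1.png",im)
import pickle;pickle.dump(c,open("w1.pkl","wb"));print(c)
E
```

```text
[ 0.53104612 -0.42003821  0.19768878] [-3.13471241e+00  1.76906269e-01  9.35315996e-04] [ 0.08  0.66  0.89  1.5  -0.53  1.23 -0.64]
{'camera_matrix': array([[407.66248043,   0.        , 322.00931042],
       [  0.        , 407.66248043, 235.3080579 ],
       [  0.        ,   0.        ,   1.        ]]), 'rvec': array([-1.95336559,  2.18499618,  0.32421069]), 'tvec': array([-0.3569256 ,  0.52076911,  0.53794883])}
```

View pics/w1.png

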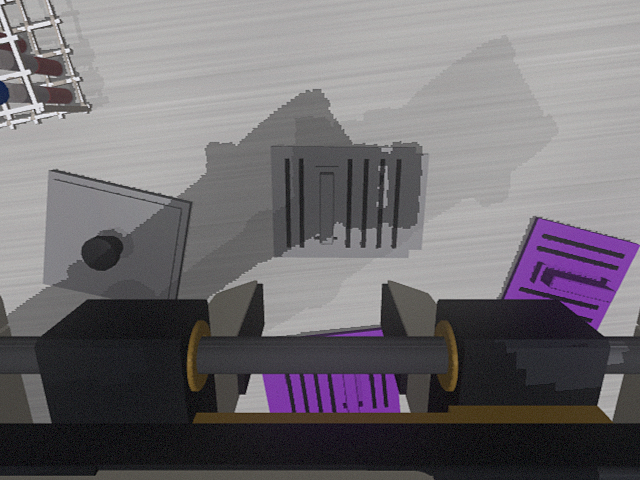

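The wrist view shows the grey cover with its rib at about (326,207), plate corners at (272,147), (273,256), (421,257) and (421,147), and the lip on the right. The block lid at (115,240) and the purple plates are separate.

```bash
python3 - <<'E'
from h import *
import pickle;c=pickle.load(open("w1.pkl","rb"))
for p in[(320,173),(333,173),(333,241),(320,241),(326.5,207)]:print(onz(c,p,.034))
print()
for p in[(272,147),(273,256),(421,257),(421,147)]:print(onz(c,p,.010))
E
```

```text
[ 0.56338092 -0.42108433  0.034     ]
[ 0.56220809 -0.43152737  0.034     ]
[ 0.50487084 -0.42552019  0.034     ]
[ 0.50609846 -0.41454977  0.034     ]
[ 0.53484465 -0.42324777  0.034     ]

[ 0.58654918 -0.38240717  0.01      ]
[ 0.48898358 -0.36883835  0.01      ]
[ 0.4728604  -0.50424821  0.01      ]
[ 0.57237444 -0.50845829  0.01      ]
```

Emit:
arm_command(deltas=[0,0,0,0.0015,-0.0005,-0.05,50,0,0,0,0.0015,-0.0005,-0.1,50,0,0,0,0.0015,-0.0005,-0.14,50,0,0,0,0.0015,-0.0005,-0.155,50,0,0,0,0.0015,-0.0005,-0.162,50,0,0,0,0.0015,-0.0005,-0.166,50,0,0,0,0.0015,-0.0005,-0.166,50])

```text
clock: 3.45
position: [0.5325, -0.4233, 0.0341]
ee_rot: [3.135, -0.18, 0.003]
force: [-0.8, 0.0, 0.5]
width: 0.547
gripper_force: 0.0
```

Emit:
arm_command(deltas=[0,0,0,0,0,-0.001,50,0,0,0,0,0,-0.001,8,0,0,0,0,0,-0.001,8,0,0,0,0,0,-0.001,8,0,0,0,0,0,-0.001,8,0,0,0,0,0,-0.001,8,0,0,0,0,0,-0.001,8,0,0,0,0,0,-0.001,8], force=40)

```text
clock: 4.25
position: [0.5316, -0.4229, 0.0314]
ee_rot: [3.136, -0.181, -0.0]
force: [-0.5, 1.5, -0.3]
width: 0.094
gripper_force: 0.0
```

Emit:
arm_command(deltas=[0,0,0,0,0,0,8,0,0,0,0,0,0,8])

```text
clock: 4.45
position: [0.5316, -0.4229, 0.0314]
ee_rot: [3.136, -0.181, -0.0]
force: [-0.1, 0.3, 0.4]
width: 0.09
gripper_force: 0.0
```

```bash
python3 - <<'E'
from h import *
s=sensors.observe();print(s)
im=optics.get_image("wrist");im2=optics.get_image("side")
cv2.imwrite("pics/w2.png",np.hstack([cv2.resize(im,(400,300)),cv2.resize(im2[270:390,340:500],(400,300))]))
E
```

```text
{'clock': 4.45, 'joints': array([ 0.14050785,  0.82594085,  0.76635268,  1.64874902, -0.67677546,
        0.95101552, -0.53102202]), 'dq': array([-9.95076876e-04, -6.73554881e-04,  4.66892347e-05, -2.03046892e-03,
        4.89093668e-04,  9.47904688e-05, -3.73597740e-04]), 'joint_efforts': array([-1.28107054e-03, -7.59570408e+01,  1.84725022e+01, -2.20943677e+01,
       -5.71078551e-02, -6.50991467e-03, -3.18751029e-05]), 'position': array([ 0.53155068, -0.42287646,  0.03142636]), 'ee_rot': array([ 3.13630673e+00, -1.81296321e-01, -8.51950370e-05]), 'force': array([-0.07950818,  0.26098279,  0.3961915 ]), 'ft_torque': array([-0.04202972,  0.19115473, -0.07481126]), 'gripper_force': 0.0, 'width': 0.08987537062237926}
```

View pics/w2.png

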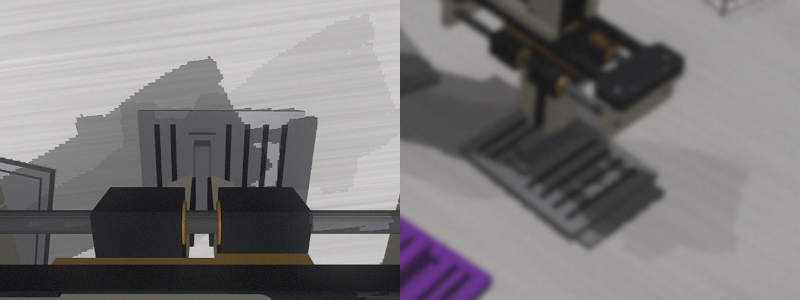

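The wrist crop shows the rib between and ahead of the fingers, but the opening reads 8 mm with zero force. I'll close fully to find out whether the rib is actually held.

Emit:
arm_command(deltas=[0,0,0,0,0,0,0,0,0,0,0,0,0,0,0,0,0,0,0,0,0], force=40)

```text
clock: 4.85
position: [0.5316, -0.4229, 0.0314]
ee_rot: [3.136, -0.181, -0.0]
force: [0.4, 0.1, -0.5]
width: 0.01
gripper_force: 0.0
```

```bash
python3 - <<'E'
from h import *
im=optics.get_image("wrist");c=optics.calibration("wrist")
s=sensors.observe();p=s["position"];R=cv2.Rodrigues(s["ee_rot"])[0]
print(s["width"],s["gripper_force"])
tip=p+R@[0,0,.019]
print(proj(c,[p,tip]))
cv2.imwrite("pics/w3.png",cv2.resize(im[120:460,160:480],None,fx=1.75,fy=1.75))
E
```

```text
0.00484913863189139 0.0
[[322.7220243  297.63988953]
 [322.67395234 280.79347386]]
```

View pics/w3.png

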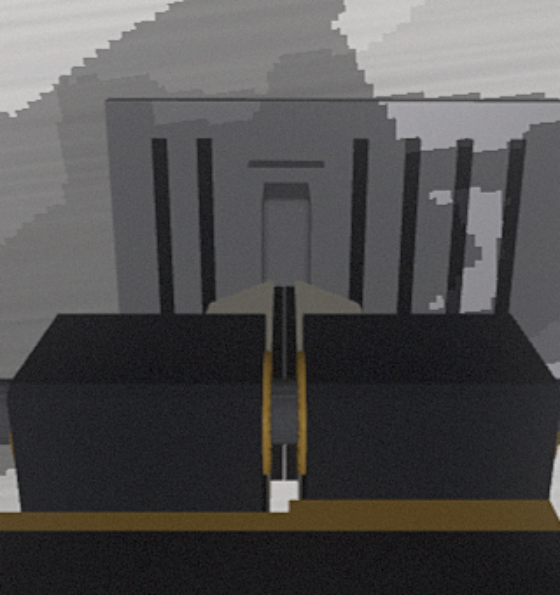

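The fingers have closed to zero with the rib still visible in crop w3 at (285,190–280), so it isn't held. I'll triangulate the rib's +x end between the two wrist views.

```bash
python3 - <<'E'
from h import *
import pickle
a=pickle.load(open("w1.pkl","rb"));b=optics.calibration("wrist");t=optics.calibration("top")
o,_=ray(b,(0,0));o1,_=ray(a,(0,0));print("cam",o,o1, ray(b,(322,235))[1])
f=lambda u,v:(160+u/1.75,120+v/1.75)
def tri(pa,pb):
    (p,d),(q,e)=ray(a,pa),ray(b,pb)
    s=np.linalg.lstsq(np.c_[d,-e],q-p,rcond=None)[0];A=p+d*s[0];B=q+e*s[1];return (A+B)/2,np.linalg.norm(A-B)
print("ribtop",tri((320,173),f(263,198)),tri((333,173),f(310,198)))
print("corner",tri((272,147),f(106,98)))
for z in(0,.01,.034):print(z,onz(b,f(106,98),z),onz(b,f(286,198),z),onz(b,f(286,183),z),onz(a,(272,147),z),onz(a,(326,173),z))
E
```

```text
cam [ 0.61006667 -0.43168338  0.19739939] [ 0.60963847 -0.42868917  0.36407667] [-0.28571464  0.03346652 -0.9577305 ]
ribtop (array([ 0.56391485, -0.42132228,  0.03809342]), np.float64(0.00029802481877963386)) (array([ 0.5629239 , -0.43190828,  0.03907308]), np.float64(0.0008493895119686793))
corner (array([ 0.58705589, -0.38211438,  0.00943554]), np.float64(0.0011718906874140923))
0 [ 0.58647197 -0.37939703  0.        ] [ 0.55206731 -0.42561461  0.        ] [ 0.55652228 -0.42612559  0.        ] [ 0.58589708 -0.38110005  0.        ] [ 0.55801901 -0.42561754  0.        ]
0.01 [ 0.58766725 -0.38204579  0.01      ] [ 0.55500548 -0.42592204  0.01      ] [ 0.55923477 -0.42640714  0.01      ] [ 0.58654918 -0.38240717  0.01      ] [ 0.55943683 -0.4257019   0.01      ]
0.034 [ 0.59053591 -0.38840281  0.034     ] [ 0.5620571  -0.42665989  0.034     ] [ 0.56574475 -0.42708287  0.034     ] [ 0.58811422 -0.38554425  0.034     ] [ 0.56283959 -0.42590439  0.034     ]
```

Emit:
arm_command(deltas=[0,0,0,0,0,0,40,0,0,0,0,0,0,40,0,0,0,0,0,0,40,0,0,0,0,0,0,40,0,0,0,0.001,0,-0.004,40,0,0,0,0.001,0,-0.008,40,0,0,0,0.001,0,-0.012,40,0,0,0,0.001,0,-0.014,40,0,0,0,0.001,0,-0.016,40,0,0,0,0.001,0,-0.016,40])

```text
clock: 5.9
position: [0.5324, -0.4227, 0.0151]
ee_rot: [-3.136, 0.181, 0.001]
force: [0.5, -0.3, -0.3]
width: 0.431
gripper_force: 0.0
```

Emit:
arm_command(deltas=[0,0,0,0,0,-0.003,40,0,0,0,0,0,-0.006,40,0,0,0,0,0,-0.006,40,0,0,0,0,0,-0.006,8,0,0,0,0,0,-0.006,8,0,0,0,0,0,-0.006,8,0,0,0,0,0,-0.006,8,0,0,0,0,0,-0.006,8,0,0,0,0,0,-0.006,8], force=40)

```text
clock: 6.8
position: [0.5326, -0.4229, 0.0095]
ee_rot: [3.136, -0.181, 0.0]
force: [-0.1, 0.3, 1.3]
width: 0.128
gripper_force: 40.0
```

Held at 11.8 mm and 40 N, with the reported TCP about 12.5 mm below cover_grip. So the reported TCP lies further down the tool than described. Next I lift and tilt, then check against the camera pose which frame is consistent.

Emit:
arm_command(deltas=[0,0,0,0,0,0.03,8,0,0,0,0,0,0.07,8,0,0,0,0,0,0.12,8,0,0,0,0,0,0.17,8,0.09,0,0,0,0,0.22,8,0.17,0,0.054,0,0,0.24,8,0.17,0,0.054,0,0,0.24,8,0.17,0,0.054,0,0,0.24,8,0.17,0,0.054,0,0,0.24,8], force=50)

```text
clock: 7.7
position: [0.533, -0.4216, 0.2476]
ee_rot: [-2.874, 0.044, 0.024]
force: [0.2, 0.2, -1.9]
width: 0.129
gripper_force: 50.0
```

```bash
python3 - <<'E'
from h import *
import pickle
a=pickle.load(open("w1.pkl","rb"));b=optics.calibration("wrist")
s=sensors.observe();print(s["joints"].round(2),s["position"],s["ee_rot"],s["force"],s["width"])
for c,p,r in((a,[ 0.53104612,-0.42003821,0.19768878],[-3.13471241e+00,1.76906269e-01,9.35315996e-04]),(b,s["position"],s["ee_rot"])):
    print(cv2.Rodrigues(np.array(r))[0].T@(ray(c,(0,0))[0]-np.array(p)))
print(cv2.Rodrigues(s["ee_rot"])[0])
im=optics.get_image("wrist");cv2.imwrite("pics/w4.png",im)
E
```

```text
[ 0.31  0.73  0.77  1.23 -0.62  1.61 -0.54] [ 0.53301368 -0.42156078  0.24758962] [-2.87401662  0.0435794   0.02404267] [ 0.23948738  0.20238801 -1.90462268] 0.1292063871975716
[ 0.07894992 -0.00055528 -0.16644257]
[ 7.90094469e-02 -9.41838981e-05 -1.65914600e-01]
[[ 0.999411   -0.03198767 -0.01242722]
 [-0.02757169 -0.9640769   0.26418843]
 [-0.02043157 -0.26369018 -0.96439102]]
```

View pics/w4.png

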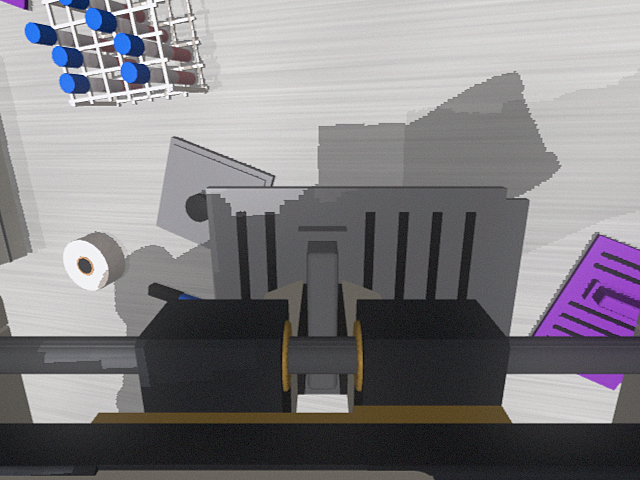

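The wrist view shows the cover hanging from the rib: far (+x) plate edge at row 187, columns 208–505, rib end at (323,241–253), lip on the right at (520,200). Next I compute the cover's place in the tool frame.

```bash
cat >> h.py <<'E'
def toolpt(c,s,px,zt):
    R=cv2.Rodrigues(np.array(s["ee_rot"]))[0];p=np.array(s["position"])
    o,d=ray(c,px);o=R.T@(o-p);d=R.T@d;return o+d*(zt-o[2])/d[2]
E
python3 - <<'E'
from h import *
s=sensors.observe();c=optics.calibration("wrist")
print("edge@50,y-48..",[toolpt(c,s,p,-.0005).round(4) for p in((208,187),(356,187),(505,187),(308,241),(338,241))])
print("rib top",[toolpt(c,s,p,-.0245).round(4) for p in((308,253),(338,253))])
R=cv2.Rodrigues(s["ee_rot"])[0]; C=R@np.diag([1,-1,-1.])
print(cv2.Rodrigues(C)[0].ravel()*180/np.pi)
E
```

```text
edge@50,y-48.. [array([ 0.0498, -0.0468, -0.0005]), array([ 0.0498,  0.0138, -0.0005]), array([ 0.0499,  0.0747, -0.0005]), array([ 0.0266, -0.0061, -0.0005]), array([ 0.0267,  0.0067, -0.0005])]
rib top [array([ 0.0296, -0.0053, -0.0245]), array([ 0.0296,  0.0057, -0.0245])]
[15.32618477  0.96232128 -1.66457106]
```

```bash
cat >> h.py <<'E'
from scipy.spatial.transform import Rotation as Ro
YAW=np.radians(-1.71);T0=np.array([.55561,.22572,0])
Ri=Ro.from_euler("z",YAW).as_matrix()
def inc(P):return Ri.T@(np.array(P)-T0)
def status(th=None):
    s=sensors.observe();R=cv2.Rodrigues(s["ee_rot"])[0];C=R@np.diag([1,-1,-1.]);p=s["position"]
    L=p+C@[0,-.089,-.0095];E=p+C@[0,.048,.0005]
    e=Ro.from_matrix(Ri.T@C).as_euler("ZYX",degrees=True)
    print("t",s["clock"],"tilt x/y/yaw",e[::-1].round(2),"lip",(inc(L)*1e3).round(1),"latch",(inc(E)*1e3).round(1),"tcp",p.round(4),"F",(Ri.T@s["force"]).round(1),"g",s["width"].round(3))
    if th is not None:
        D=Ri@Ro.from_euler("x",th,degrees=True).as_matrix()@C.T
        print("rot cmd",(cv2.Rodrigues(D)[0].ravel()/(np.pi/2)).round(4))
    return s
E
python3 -c "
from h import *
status(19)"
```

```text
Traceback (most recent call last):
  File "h.py", line 21, in status
    print("t",s["clock"],"tilt x/y/yaw",e[::-1].round(2),"lip",(inc(L)*1e3).round(1),"latch",(inc(E)*1e3).round(1),"tcp",p.round(4),"F",(Ri.T@s["force"]).round(1),"g",s["width"].round(3))
                                                                                                                                                                       ^^^^^^^^^^^^^^^^
AttributeError: 'float' object has no attribute 'round'
```

```bash
sed -i 's/s\["width"\].round(3)/round(s["width"],3)/' h.py
python3 -c "
from h import *
status(19)"
```

```text
t 7.75 tilt x/y/yaw [15.31  1.17  0.19] lip [  -3.4 -730.4  215.1] latch [  -2.9 -600.9  260.9] tcp [ 0.5333 -0.421   0.2477] F [-0.2 -0.1 -2.6] g 0.126
rot cmd [ 0.0406 -0.0142 -0.0026]
```

Emit:
arm_command(deltas=[0.0406,-0.0142,-0.0026,0.017,0.467,0.03,8,0.0406,-0.0142,-0.0026,0.017,0.467,0.03,8,0.0406,-0.0142,-0.0026,0.017,0.467,0.03,8,0.0406,-0.0142,-0.0026,0.017,0.467,0.03,8,0.0406,-0.0142,-0.0026,0.017,0.467,0.03,8,0.0406,-0.0142,-0.0026,0.017,0.467,0.03,8,0.0406,-0.0142,-0.0026,0.017,0.467,0.03,8,0.0406,-0.0142,-0.0026,0.017,0.467,0.03,8,0.0406,-0.0142,-0.0026,0.017,0.467,0.03,8,0.0406,-0.0142,-0.0026,0.017,0.467,0.03,8,0.0406,-0.0142,-0.0026,0.017,0.467,0.03,8,0.0406,-0.0142,-0.0026,0.017,0.467,0.03,8,0.0406,-0.0142,-0.0026,0.017,0.467,0.03,8])

```text
clock: 9.05
position: [0.5492, 0.0434, 0.279]
ee_rot: [-2.811, 0.045, -0.009]
force: [0.8, 0.2, -1.8]
width: 0.131
gripper_force: 50.0
```

```bash
python3 - <<'E'
from h import *
import pickle
s=status(19);print(s["joints"].round(2))
im=optics.get_image("wrist");c=optics.calibration("wrist");pickle.dump((c,s),open("w5.pkl","wb"));cv2.imwrite("pics/w5.png",im)
E
```

```text
t 9.05 tilt x/y/yaw [18.9  -0.05 -0.12] lip [  -1.1 -263.5  241.2] latch [  -0.9 -137.2  295.1] tcp [0.5492 0.0434 0.279 ] F [ 0.8  0.3 -1.8] g 0.131
rot cmd [0.0011 0.0005 0.0014]
[-0.52  0.33  0.76  1.74 -0.57  1.28 -1.18]
```

View pics/w5.png

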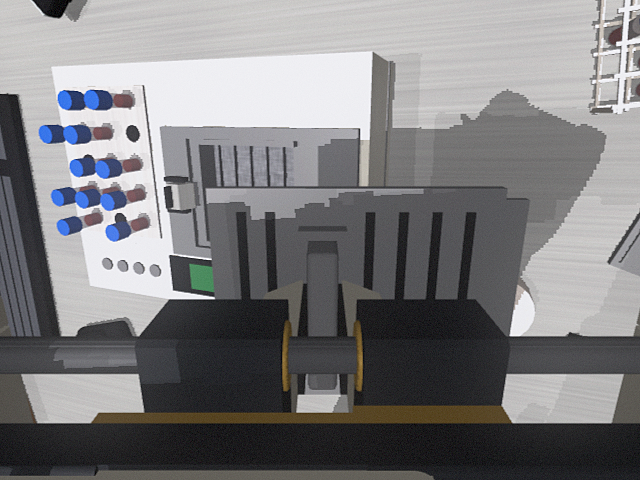

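The wrist view shows deck corners at (53,67), (373,53) and (92,287), tray corners at (161,127), (359,128) and (174,253), and the catch at (180,195).

```bash
python3 - <<'E'
from h import *
import pickle
c,s=pickle.load(open("w5.pkl","rb"))
for p in((53,67),(373,53),(92,287)):print("deck",(inc(onz(c,p,.105))*1e3).round(1))
for p in((161,127),(359,128),(174,253)):print("tray",(inc(onz(c,p,.110))*1e3).round(1))
print("cover edge",[toolpt(c,s,p,-.0005).round(4) for p in((208,187),(505,187))])
E
```

```text
deck [123.3 164.1 105. ]
deck [ 121.7 -164.2  105. ]
deck [-117.9  164.2  105. ]
tray [ 65.9  35.4 110. ]
tray [  66.6 -155.9  110. ]
tray [-59.7  36.7 110. ]
cover edge [array([ 0.05  , -0.0465, -0.0005]), array([ 0.0499,  0.0752, -0.0005])]
```

```bash
sed -i 's/\.55561,/.5582,/' h.py; echo ok
```

```text
ok
```

Emit:
arm_command(deltas=[0.001,0,0.001,0.008,0.05,0,8,0.001,0,0.001,0.008,0.1,0,8,0.001,0,0.001,0.008,0.15,0,8,0.001,0,0.001,0.008,0.152,-0.04,8,0.001,0,0.001,0.008,0.152,-0.08,8,0.001,0,0.001,0.008,0.152,-0.105,8,0.001,0,0.001,0.008,0.152,-0.115,8,0.001,0,0.001,0.008,0.152,-0.115,8,0.001,0,0.001,0.008,0.152,-0.115,8])

```text
clock: 10.0
position: [0.5587, 0.1955, 0.1656]
ee_rot: [-2.809, 0.043, -0.011]
force: [0.4, 0.2, -0.9]
width: 0.125
gripper_force: 50.0
```

```bash
python3 -c "
from h import *
s=status(19);print(s['joints'].round(2))"
```

```text
t 10.0 tilt x/y/yaw [19.05 -0.16 -0.06] lip [   1.4 -111.3  127.6] latch [  1.4  15.  181.8] tcp [0.5587 0.1955 0.1656] F [ 0.4  0.2 -0.9] g 0.125
rot cmd [-0.0005  0.0018  0.0007]
[-0.69  0.45  0.65  1.87 -0.73  1.   -1.26]
```

Emit:
arm_command(deltas=[0,0.001,0,-0.001,0,-0.005,8,0,0.001,0,-0.001,0,-0.01,8,0,0.001,0,-0.001,0,-0.015,8,0,0.001,0,-0.001,0,-0.02,8,0,0.001,0,-0.001,0,-0.024,8,0,0.001,0,-0.001,0,-0.026,8,0,0.001,0,-0.001,0,-0.026,8])

```text
clock: 10.7
position: [0.5564, 0.1961, 0.138]
ee_rot: [-2.809, 0.042, -0.006]
force: [0.1, -1.5, -2.1]
width: 0.127
gripper_force: 50.0
```

Emit:
arm_command(deltas=[0,0,0,0,0,-0.001,8,0,0,0,0,0,-0.002,8,0,0,0,0,0,-0.002,8])

```text
clock: 11.0
position: [0.5566, 0.1962, 0.1364]
ee_rot: [-2.809, 0.041, -0.006]
force: [0.9, 0.0, -2.2]
width: 0.126
gripper_force: 50.0
```

```bash
python3 -c "
from h import *
s=status(19)"
```

```text
t 11.0 tilt x/y/yaw [19.03  0.02  0.03] lip [  -0.7 -110.6   98.4] latch [ -0.7  15.6 152.6] tcp [0.5566 0.1962 0.1364] F [ 0.9  0.1 -2.2] g 0.126
rot cmd [-0.0004 -0.0002 -0.0003]
```

Emit:
arm_command(deltas=[0,0,0,0,0,-0.001,8,0,0,0,0,0,-0.002,8,0,0,0,0,0,-0.002,8])

```text
clock: 11.3
position: [0.5568, 0.1967, 0.1349]
ee_rot: [-2.808, 0.041, -0.007]
force: [-0.3, 2.0, 4.1]
width: 0.128
gripper_force: 50.1
```

Emit:
arm_command(deltas=[0,0,0,0,0,-0.001,8,0,0,0,0,0,-0.0015,8,0,0,0,0,0,-0.0015,8])

```text
clock: 11.6
position: [0.557, 0.1971, 0.134]
ee_rot: [-2.807, 0.04, -0.008]
force: [-1.1, 2.6, 9.5]
width: 0.123
gripper_force: 50.3
```

Contact with the slot floor at a lip height of about 97. I'll ease off about 1 mm and slide under the ledge.

Emit:
arm_command(deltas=[0,0,0,0,0,0.001,8,0,0,0,0,-0.003,0.001,8,0,0,0,0,-0.006,0.001,8,0,0,0,0,-0.009,0.001,8,0,0,0,0,-0.012,0.001,8,0,0,0,0,-0.012,0.001,8])

```text
clock: 12.2
position: [0.5573, 0.185, 0.1349]
ee_rot: [-2.807, 0.041, -0.008]
force: [0.4, 3.1, 5.0]
width: 0.127
gripper_force: 50.1
```

```bash
python3 -c "
from h import *
s=status(19)"
```

```text
t 12.2 tilt x/y/yaw [19.13 -0.06  0.04] lip [   0.4 -121.7   96.7] latch [  0.2   4.4 151.1] tcp [0.5573 0.185  0.1349] F [0.4 3.1 5. ] g 0.127
rot cmd [-0.0015  0.0007 -0.0005]
```

Emit:
arm_command(deltas=[-0.001,0,0,-0.0005,-0.002,0,8,-0.001,0,0,-0.0005,-0.004,0,8,-0.001,0,0,-0.0005,-0.006,0,8,-0.001,0,0,-0.0005,-0.006,0,8])

```text
clock: 12.6
position: [0.5567, 0.1791, 0.1348]
ee_rot: [-2.809, 0.04, -0.008]
force: [0.0, 2.4, 4.4]
width: 0.126
gripper_force: 50.1
```

Emit:
arm_command(deltas=[0,0,0,0,-0.0015,0,8,0,0,0,0,-0.003,0,8,0,0,0,0,-0.003,0,8])

```text
clock: 12.9
position: [0.5567, 0.1765, 0.1349]
ee_rot: [-2.809, 0.04, -0.008]
force: [0.1, 4.2, 4.7]
width: 0.125
gripper_force: 50.1
```

```bash
python3 -c "
from h import *
s=status(19)"
```

```text
t 12.9 tilt x/y/yaw [19.07 -0.06  0.07] lip [ 1.000e-01 -1.302e+02  9.680e+01] latch [-1.00e-01 -4.00e+00  1.51e+02] tcp [0.5567 0.1765 0.1349] F [-0.1  4.2  4.7] g 0.125
rot cmd [-0.0007  0.0007 -0.0008]
```

Emit:
arm_command(deltas=[0,0,0,0,-0.0015,0,8,0,0,0,0,-0.0015,0,8])

```text
clock: 13.1
position: [0.5567, 0.1762, 0.1352]
ee_rot: [-2.807, 0.039, -0.008]
force: [0.2, 8.4, 5.3]
width: 0.12
gripper_force: 50.0
```

Emit:
arm_command(deltas=[0,0,0,0,-0.0015,0,8,0,0,0,0,-0.0015,0,8])

```text
clock: 13.3
position: [0.5566, 0.1759, 0.1354]
ee_rot: [-2.806, 0.037, -0.008]
force: [1.1, 11.3, 6.1]
width: 0.129
gripper_force: 50.0
```

Emit:
arm_command(deltas=[0,0,0,0,-0.001,0,8,0,0,0,0,-0.001,0,8])

```text
clock: 13.5
position: [0.5566, 0.1757, 0.1356]
ee_rot: [-2.805, 0.036, -0.008]
force: [1.0, 13.0, 5.9]
width: 0.129
gripper_force: 50.0
```

The lip stops at about y −130.5 while still on the floor, roughly 9 mm under the ledge as expected, which puts the tray about +3.5 mm along y. I'll relax the push and swing to 8° about the lip.

Emit:
arm_command(deltas=[0,0,0,0,0.0045,0,8,-0.02,0.0006,0,0,0.006,-0.002,8,-0.041,0.0012,0,0.0001,0.007,-0.0043,8,-0.061,0.0018,0,0.0002,0.008,-0.0066,8,-0.081,0.0024,0,0.0002,0.009,-0.009,8,-0.102,0.003,0,0.0003,0.0098,-0.0113,8,-0.122,0.0036,0,0.0003,0.0106,-0.0137,8,-0.122,0.0036,0,0.0003,0.0106,-0.0137,8])

```text
clock: 14.3
position: [0.5558, 0.1828, 0.1195]
ee_rot: [-3.004, 0.041, -0.001]
force: [-0.2, 0.7, -1.5]
width: 0.126
gripper_force: 50.0
```

```bash
python3 -c "
from h import *
s=status(8)
from h import Ri
print(s['ft_torque'])"
```

```text
t 14.3 tilt x/y/yaw [7.88 0.06 0.15] lip [  -0.9 -129.8   97.9] latch [ -1.2   4.5 126.6] tcp [0.5558 0.1828 0.1195] F [-0.2  0.7 -1.5] g 0.126
rot cmd [ 0.0013 -0.0008 -0.0016]
[-0.0875307   0.14085925 -0.00739789]
```

Emit:
arm_command(deltas=[-0.015,0.0004,-0.0005,0.0005,0.0004,-0.0015,8,-0.03,0.0008,-0.001,0.0005,0.0009,-0.003,8,-0.0444,0.0013,-0.0015,0.0006,0.0013,-0.0046,8,-0.0444,0.0013,-0.0015,0.0006,0.0013,-0.0046,8])

```text
clock: 14.7
position: [0.5575, 0.183, 0.1157]
ee_rot: [-3.074, 0.048, -0.003]
force: [0.5, -4.3, 2.2]
width: 0.123
gripper_force: 50.0
```

```bash
python3 -c "
from h import *
s=status(4)
print(s['ft_torque'])"
```

```text
t 14.7 tilt x/y/yaw [ 3.85 -0.04 -0.08] lip [   0.4 -130.9  100.3] latch [  0.6   5.1 119.4] tcp [0.5575 0.183  0.1157] F [ 0.6 -4.3  2.2] g 0.123
rot cmd [0.0017 0.0004 0.0009]
[-0.76363774  0.11096615 -0.01071028]
```

Emit:
arm_command(deltas=[-0.011,0.0003,0,0,0.0001,-0.0012,8,-0.022,0.0006,0,0,0.0002,-0.0024,8,-0.022,0.0006,0,0,0.0002,-0.0024,8])

```text
clock: 15.0
position: [0.5572, 0.1831, 0.113]
ee_rot: [-3.109, 0.049, -0.001]
force: [1.9, -3.4, -0.3]
width: 0.125
gripper_force: 50.0
```

Emit:
arm_command(deltas=[-0.011,0.0003,0,0,0.0001,-0.0012,8,-0.022,0.0006,0,0,0.0002,-0.0024,8,-0.022,0.0006,0,0,0.0002,-0.0024,8])

```text
clock: 15.3
position: [0.5572, 0.183, 0.1115]
ee_rot: [3.139, -0.05, 0.0]
force: [-2.6, -4.7, 10.7]
width: 0.126
gripper_force: 50.0
```

```bash
python3 -c "
from h import *
s=status(0)
print(s['ft_torque'])"
```

```text
t 15.3 tilt x/y/yaw [-0.1  -0.02 -0.11] lip [ 1.000e-01 -1.317e+02  1.021e+02] latch [  0.4   5.3 111.9] tcp [0.5572 0.183  0.1115] F [-2.4 -4.7 10.7] g 0.126
rot cmd [0.0012 0.0002 0.0012]
[-1.04211554  0.63737155 -0.01125938]
```

Emit:
arm_command(deltas=[0,0,0,0,0,-0.001,8,0,0,0,0,0,-0.0015,8,0,0,0,0,0,-0.0015,8])

```text
clock: 15.6
position: [0.5574, 0.183, 0.1113]
ee_rot: [-3.141, 0.051, -0.001]
force: [-7.8, -5.3, 25.5]
width: 0.124
gripper_force: 50.0
```

```bash
python3 -c "
from h import *
s=status(0)
print(s['ft_torque'])"
```

```text
t 15.6 tilt x/y/yaw [ 0.02 -0.04 -0.15] lip [   0.2 -131.7  101.8] latch [  0.6   5.3 111.8] tcp [0.5574 0.183  0.1113] F [-7.7 -5.5 25.5] g 0.124
rot cmd [-0.0002  0.0005  0.0016]
[-1.15029617e+00  1.78302824e+00 -2.33373645e-05]
```

Emit:
arm_command(deltas=[0,0,0,0,0,0.0015,8,0,0,0,0,0,0.003,8,0,0,0,0,0,0.003,8])

```text
clock: 15.9
position: [0.5565, 0.1842, 0.112]
ee_rot: [-3.141, 0.049, 0.001]
force: [-0.9, -0.1, -1.4]
width: 0.126
gripper_force: 50.0
```

Emit:
arm_command(deltas=[0.008,0,0,0,0,0.001,8,0.015,0,0,0,0,0.0025,8,0.015,0,0,0,0,0.0025,8])

```text
clock: 16.2
position: [0.556, 0.1847, 0.1133]
ee_rot: [-3.117, 0.048, 0.003]
force: [3.3, 5.8, -17.6]
width: 0.127
gripper_force: 50.2
```

```bash
python3 -c "
from h import *
s=status(0)
print(s['ft_torque'])"
```

```text
t 16.2 tilt x/y/yaw [ 1.41  0.15 -0.07] lip [  -1.2 -129.8  101.6] latch [ -1.    6.9 115. ] tcp [0.556  0.1847 0.1133] F [  3.2   5.9 -17.6] g 0.127
rot cmd [-0.0157 -0.0012  0.0008]
[ 0.42211505 -0.77377146 -0.12031612]
```

Unloaded, the catch's push is gone, and a gentle lift test meets a firm −17.6 N, so the catch holds. I'll press back flush, unload and release.

Emit:
arm_command(deltas=[-0.008,0,0,0,0,-0.001,8,-0.0155,0,0,0,0,-0.0025,8,-0.0155,0,0,0,0,-0.0042,8,-0.0155,0,0,0,0,-0.0045,8,-0.0155,0,0,0,0,-0.0045,8])

```text
clock: 16.7
position: [0.557, 0.1835, 0.1114]
ee_rot: [-3.141, 0.05, -0.0]
force: [-5.2, 0.1, 9.1]
width: 0.126
gripper_force: 50.0
```

```bash
python3 -c "
from h import *
s=status(0)
print(s['ft_torque'])"
```

```text
t 16.7 tilt x/y/yaw [ 0.04 -0.01 -0.13] lip [-1.000e-01 -1.312e+02  1.019e+02] latch [  0.2   5.8 112. ] tcp [0.557  0.1835 0.1114] F [-5.2 -0.1  9.1] g 0.126
rot cmd [-0.0004  0.0001  0.0015]
[0.20677422 1.24006837 0.03825473]
```

Emit:
arm_command(deltas=[0,0,0,-0.0012,0,0.0015,8,0,0,0,-0.0012,0,0.0018,8,0,0,0,-0.0012,0,0.0018,26,0,0,0,-0.0012,0,0.0018,26,0,0,0,-0.0012,0,0.0018,26,0,0,0,-0.0012,0,0.0018,26,0,0,0,-0.0012,0,0.01,26,0,0,0,-0.0012,0,0.03,26,0,0,0,-0.0012,0,0.07,26,0,0,0,-0.0012,0,0.12,26,0,0,0,-0.0012,-0.05,0.15,26,0,0,0,-0.0012,-0.08,0.16,26,0,0,0,-0.0012,-0.08,0.16,26,0,0,0,-0.0012,-0.08,0.16,26])

```text
clock: 18.1
position: [0.556, 0.1025, 0.2713]
ee_rot: [-3.141, 0.054, -0.002]
force: [0.3, 0.7, -0.2]
width: 0.286
gripper_force: 0.0
```

```bash
python3 - <<'E'
from h import *
status()
im=optics.get_image("wrist");t=optics.get_image("side");c=optics.calibration("wrist")
q=proj(c,T0+Ri@np.array([0,-.05,.11]));print(q)
u,v=q[0].astype(int);u0=max(0,min(640-300,u-150));v0=max(0,min(180,v-150))
a=cv2.resize(im[v0:v0+300,u0:u0+300],(400,400));b=cv2.resize(t[130:260,130:290],(400,400*130//160));b=cv2.copyMakeBorder(b,0,400-b.shape[0],0,0,0)
cv2.imwrite("pics/w6.png",np.hstack([a,b]))
E
```

```text
t 18.1 tilt x/y/yaw [ 0.03 -0.08 -0.25] lip [   1.1 -212.2  261.8] latch [  1.7 -75.2 271.9] tcp [0.556  0.1025 0.2713] F [ 0.3  0.7 -0.2] g 0.286
[[235.78254118 213.94105882]]
```

View pics/w6.png

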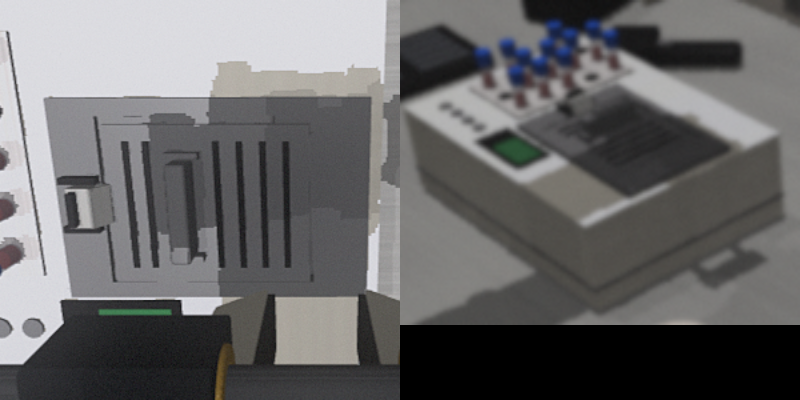

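The last view shows the cover lying flush in the tray, with its rib at (180,210) in the crop. The catch nose at (105,205) overlaps the latch edge, and the gripper is clear. I'm handing in.

```bash
python3 -c "
from cell import arm
print(arm.sign_off())"
```

```text
the job is handed in; nothing more can be done
None
```

The louvred cover is fitted: lip under the ledge, spring catch over its edge (it held at about 18 N in a gentle lift test), plate looking flush, gripper let go and clear at 18.1 s, highest wrist force read about 27 N.

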